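# Start the vacuum pump with its key

## Task

Start the vacuum pump: on the console with the round dial gauge, turn the key clockwise from off, past run, all the way to start, hold it there for about half a second, then let go so that it springs back to run, and leave it in run. Leave the same-looking key on the console with the three rocker switches off.

Things in the scene. Friction and masses are not known exactly. Their poses are not given: they have to be found in the camera images.
- pump_key_head (a point): Centre of the head of the key to turn: an upright black plate, 34 mm long (x), 10 thick (y), 32 high (z up), 106 mm above the bench, turning about the vertical line through this point. It stands on a fixed grey box (200 x 130 mm, lid 70 mm high) with a round gauge (68 mm wide, 8 high) 91 mm away. Below the head: free to 80 mm height. The other box has a like key and three rocker switches.
- pump_barrel (a joint): Lock barrel of the pump's key, rad, clockwise seen from above: 0 off (key square to the box's long side; one tick on the lid), 0.65 run (two ticks; a stop). It turns along with the key against light friction (0.03 N m) and stays where it is left. Starts within 0.1 of off.
- pump_key (a joint): Turn of the pump's key beyond its barrel, rad, clockwise: 0 at rest, 0.55 start (three ticks; a stop). A spring (0.08 N m at 0, 0.135 at 0.55) holds it at 0, so a turning key first takes the barrel to run, then goes on to start, 1.2 rad in all from off; let go, it springs back to 0 and the barrel stays at run.
- stirrer_barrel (a joint): The like barrel on the other console, with three rocker switches (lid 70 mm high): 0 off, 0.65 run. To be left off; starts within 0.1 of off.

How it is judged:
By the outcome, as a careful person would: the job done as asked, in the order asked, and still so for the second after the job is handed in, with the robot touching nothing.
It also fails if it takes over 35 s, if anything falls off the work surface, if the arm or the gripper's body presses on something with over 40 N, if the wrist force passes 120 N, or if a joint passes its speed limit or range.

## Robot

A 7-joint arm with a two-finger parallel gripper is mounted at the origin on the work surface. World frame = base frame: x ahead of the robot, y to its left, z up, the work surface at z = 0. Lengths are in m, angles in rad, forces in N, time in s.
With the tool pointing down it reaches from about 0.425 to 0.875 m from the base axis. Payload 9.9 kg.
Tool frame: the origin (TCP) lies midway between the tips of the shut fingers; the grasp point (between the pads) lies 19 mm behind it; z points along the fingers, y is the line along which they close (so a half turn about z gives the same grasp; the last joint's range is limited). The gripper opens to 85 mm and grips with 20 to 120 N. Pads are 22 mm wide; open, the fingers measure 114 mm over their backs; the gripper's body (76 mm by 85 mm) begins 54 mm behind the grasp point. The pads swing forward as they close: fully open they stand 13 mm farther back than shut.
Start: joints at [1.236, 0.576, 0.025, 1.437, -0.015, 1.129, -0.057], TCP at [0.168, -0.654, 0.231] pointing down, gripper open.
Joint ranges: [-2.76, 2.76], [-0.34, 2.15], [-1.52, 1.57], [0.19, 2.46], [-1.09, 4.23], [0.17, 1.99], [-2.82, 2.82]. Speed limits (rad/s): [2.22, 2.22, 3.01, 3.01, 3.14, 3.14, 3.14].

## Interface

Orientations are given as a 3x3 rotation matrix whose columns are the frame's x, y, z axes.
In Python, from plant import arm, optics, order gives the robot as it stands (arm), with the cameras (optics) and the job (order).
- The arm moves only by the shell command python3 nudge.py 'ROWS' [OPENING]. ROWS is a JSON object with one list for each field, all of the same length, 1 to 5, a row being the entries at one place: x, y, z (the shift in shares of 1 m (1.0 is 1 m)), ax, ay, az (a rotation vector in normalised numbers (1 is 2 rad)); each row is the pose to reach, as a shift and turn from the pose commanded when the command began, along the tool's axes at that moment; what a row does not reach only later rows make up. A row lasts 1/12 s, in which the tool goes at most 0.0417 m and 0.125 rad, less where a joint would pass 70% of its speed; a pose out of reach is approached as far as the arm can. OPENING is the finger opening in m, set as the command begins (- or left out keeps the last). The fingers move at their own pace and stop on an object; the grip force is fixed at half the most. Time passes only in rows, so rows that do not move let the fingers close. It prints the time, the measured TCP pose, the force, the opening and the grip force at its end. No shift or turn number may pass 1 either way. Input that does not fit is refused with a message, and nothing moves.
- arm.observe(): the state, without advancing time (a new reading comes with each control period).
- optics.read_camera(name): name is "side" or "top"; returns a dict with "pixels" (400x640x3 uint8, red, green, blue), "fx", "fy", "cx", "cy" (pixels), "dist" ([k1, k2, p1, p2, k3] as OpenCV has them; the pictures are not rectified), "extrinsics" (4x4, takes a point from camera to world coordinates). Camera axes: x right, y down, z forward; pixel columns grow to the right and rows downward; lengths in m; the calibration is good to about 2 mm. A picture is of the moment at which its call begins. There is no depth.
- order.finish_job(): hands the job in; it is judged then, once.
The state is a dict: "time_s": time; "joint_positions": joint angles; "joint_vel": joint speeds; "tau": joint torques, N m; "tcp_pos": TCP position; "eef_rot": TCP orientation; "force": force on the tool from outside, world axes, zero at the start; "ft_torque": the same for the moment, N m; "gripper_width": finger opening in m; "gripper_force": force on a finger pad.
Only numpy, scipy, OpenCV 4.12 (cv2) and the standard library are available. Lean on these libraries where they do the work, as an engineer would, in place of code of your own. Each camera call takes 0.05 s, during which the arm holds its last target. There are 200 camera calls.

## Working session

There is one attempt and no reset: what is moved stays moved. The work goes in short steps, Python scripts to look and compute and a shell command to move; the robot and the scene stay as the last step left them, time stands still between calls to the robot, and variables do not carry over. Pictures are saved under pics/ and viewed, at most 10 in all, crops included, and the job is handed in when it is done.

```bash
ls; mkdir -p pics
python3 - <<'E'
from plant import arm, optics, order
import cv2,numpy as np
for n in("side","top"):
    c=optics.read_camera(n); cv2.imwrite(f"pics/{n}0.png",c["pixels"][:,:,::-1])
    print(n,[c[k] for k in("fx","fy","cx","cy","dist")],np.round(c["extrinsics"],3).tolist())
s=arm.observe();print(s["time_s"],s["tcp_pos"],np.round(s["eef_rot"],3).tolist(),s["gripper_width"])
E
```

```text
nudge.py
pics
plant.py
side [451.84258237536744, 451.84258237536744, 319.37069798543536, 202.8080303565261, array([0.02869886, 0.        , 0.        , 0.        , 0.        ])] [[-0.865, -0.375, 0.333, 0.259], [-0.501, 0.624, -0.6, 0.496], [0.018, -0.686, -0.728, 0.764], [0.0, 0.0, 0.0, 1.0]]
top [507.4419332345835, 507.4419332345835, 315.28216813826157, 195.85897593218368, array([-0.04216221,  0.        ,  0.        ,  0.        ,  0.        ])] [[0.009, -0.996, 0.085, 0.447], [-1.0, -0.007, 0.023, -0.062], [-0.022, -0.085, -0.996, 1.277], [0.0, 0.0, 0.0, 1.0]]
0.1 [ 0.16743626 -0.65348167  0.2305468 ] [[0.969, 0.248, -0.0], [0.248, -0.969, 0.001], [-0.0, -0.001, -1.0]] 0.08541209389819272
```

View pics/side0.png

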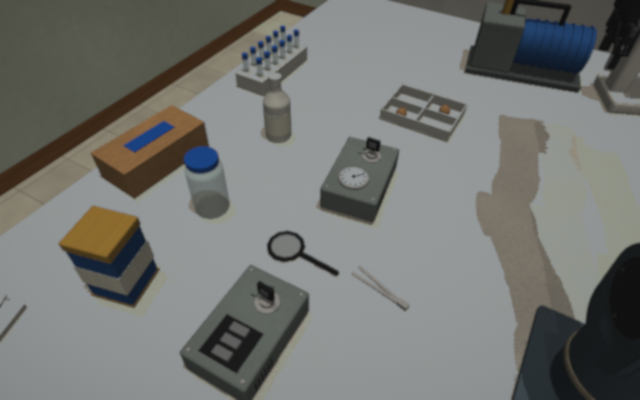

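View pics/top0.png

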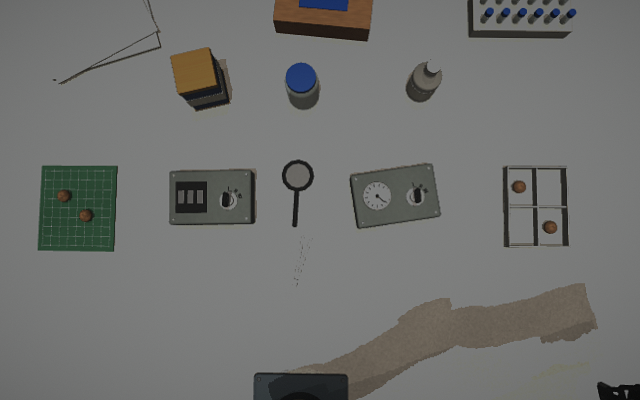

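The side view shows the gauge console at about (360,178) with its key at (373,146). In the top view that console is at (395,195), its key at (418,196) and its gauge at (377,196). The other console, with the rockers, is at (212,197) in the top view. I'll zoom in on the pump console in both views.

Run:
```python
import cv2,numpy as np
a=cv2.imread("pics/side0.png")[130:225,315:405]; b=cv2.imread("pics/top0.png")[155:235,345:445]
a=cv2.resize(a,None,fx=4.4,fy=6,interpolation=cv2.INTER_CUBIC)[:570]; b=cv2.resize(b,None,fx=4,fy=4,interpolation=cv2.INTER_CUBIC)
o=np.zeros((570,800,3),np.uint8);o[:a.shape[0],:396]=a;o[:320,400:]=b
cv2.imwrite("pics/crop.png",np.clip(o*1.5,0,255))
```

```text
[ WARN:0@0.075] global loadsave.cpp:1063 imwrite_ Unsupported depth image for selected encoder is fallbacked to CV_8U.
```

View pics/crop.png

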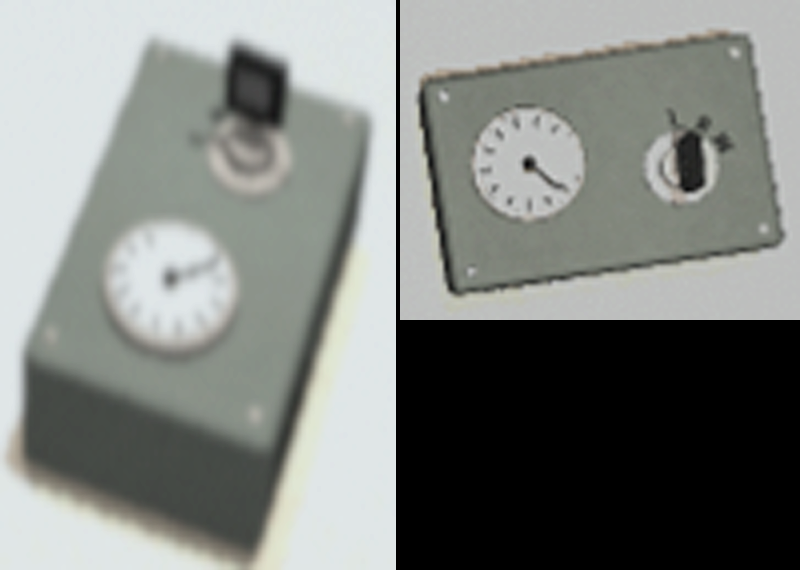

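The crop shows the pump console: gauge at left, key at right pointing at the single tick, so it is near off, with ticks going clockwise. Next: triangulate with masks.

```bash
cat > h.py <<'E'
import cv2,numpy as np
from plant import arm, optics, order
def rays(c,p):
    K=np.array([[c["fx"],0,c["cx"]],[0,c["fy"],c["cy"]],[0,0,1]])
    u=cv2.undistortPoints(np.array(p,float).reshape(-1,1,2),K,np.array(c["dist"])).reshape(-1,2)
    d=np.c_[u,np.ones(len(u))]@c["extrinsics"][:3,:3].T
    return c["extrinsics"][:3,3],d/np.linalg.norm(d,axis=1)[:,None]
def plane(c,p,z):
    o,d=rays(c,p); return o+d*((z-o[2])/d[:,2])[:,None]
def tri(c1,p1,c2,p2):
    (o1,d1),(o2,d2)=rays(c1,[p1]),rays(c2,[p2])
    t=np.linalg.lstsq(np.c_[d1[0],-d2[0]],o2-o1,rcond=None)[0]
    a,b=o1+t[0]*d1[0],o2+t[1]*d2[0]; return (a+b)/2,np.linalg.norm(a-b)
def blob(im,box,lo,hi):
    x0,y0,x1,y1=box; g=cv2.cvtColor(im,cv2.COLOR_RGB2GRAY)[y0:y1,x0:x1]
    m=((g>=lo)&(g<=hi)).astype(np.uint8); cs,_=cv2.findContours(m,0,2)
    k=max(cs,key=cv2.contourArea)+np.array([x0,y0]); return k
E
python3 - <<'E'
from h import *
S,T=optics.read_camera("side"),optics.read_camera("top")
def ctr(k): M=cv2.moments(k); return M["m10"]/M["m00"],M["m01"]/M["m00"]
ks=blob(S["pixels"],(362,132,385,158),0,45); kt=blob(T["pixels"],(408,184,428,206),0,45)
print(ctr(ks),cv2.boundingRect(ks),ctr(kt),cv2.boundingRect(kt)); print("key",tri(S,ctr(ks),T,ctr(kt)))
gs=blob(S["pixels"],(335,160,373,193),130,255); gt=blob(T["pixels"],(358,178,395,212),120,255)
gs,gt=cv2.fitEllipse(cv2.convexHull(gs)),cv2.fitEllipse(cv2.convexHull(gt))
print(gs,gt);g,e=tri(S,gs[0],T,gt[0]);print("gauge",g,e, plane(T,[gt[0]],.078))
# ring on lid
rt=blob(T["pixels"],(400,184,432,210),115,255); print("ring",cv2.fitEllipse(cv2.convexHull(rt)),plane(T,[cv2.fitEllipse(cv2.convexHull(rt))[0]],.072))
# screws: crop -> lid corners
sc=[[(x-400)/4+345,y/4+155] for x,y in((445,96),(735,53),(764,229),(472,271))]
P=plane(T,sc,.07);print("screws",P.round(4).tolist(),"ctr",P.mean(0)); 
for a,b in((0,1),(3,2)): v=P[b]-P[a];print(np.arctan2(v[1],v[0]),np.linalg.norm(v))
for a,b in((0,3),(1,2)): v=P[b]-P[a];print(np.arctan2(v[1],v[0]),np.linalg.norm(v))
r=cv2.minAreaRect(kt);print(r,plane(T,cv2.boxPoints(r),.12).round(4).tolist())
v=cv2.fitLine(np.float32(plane(T,kt.reshape(-1,2),.12)[:,:2]),2,0,.01,.01).ravel();print("line",np.arctan2(v[1],v[0]),v)
print(np.round(T["pixels"][186:206,408:430].mean(2)).astype(int))
E
```

```text
(372.7455716586151, 144.6795491143317) (367, 139, 13, 12) (417.07575757575756, 195.06060606060606) (414, 188, 7, 15)
key (array([ 0.54968649, -0.27213749,  0.10176165]), np.float64(0.0020458753208305665))
((353.5609436035156, 176.52069091796875), (18.94948959350586, 27.01738166809082), 95.65201568603516) ((376.61907958984375, 195.6287078857422), (26.073623657226562, 27.0396728515625), 97.37860870361328)
gauge [ 0.55017914 -0.18104232  0.07464327] 0.001782758667740194 [[ 0.55072484 -0.1804004   0.078     ]]
ring ((410.196533203125, 196.3751220703125), (6.503267288208008, 16.151630401611328), 179.7901153564453) [[ 0.55002594 -0.26073875  0.072     ]]
screws [[0.591, -0.1326, 0.07], [0.618, -0.3059, 0.07], [0.5128, -0.3221, 0.07], [0.4866, -0.1488, 0.07]] ctr [ 0.55210155 -0.22735839  0.07      ]
-1.415913289122554 0.1754064237721853
-1.4206130544856566 0.17518062621827502
-2.987387442072997 0.1056439068299146
-2.9895211829698454 0.10646760817762248
((417.0, 195.0), (14.0, 6.0), 90.0) [[0.5652, -0.2617, 0.12], [0.5653, -0.2754, 0.12], [0.5332, -0.2751, 0.12], [0.5331, -0.2614, 0.12]]
li
[... 1225 characters left out ...]
6  25  40  95 131 119  96  82
   82  83  84  84]
 [129 121  96  88 123 122  92  27  25  23  27  24  30  89 131 117  91  83
   83  83  82  83]
 [129 129 119  88  88 117  95  24  21  24  26  24  23  84 132 112  85  82
   83  83  81  84]
 [130 128 127 113  90  89  69  27  18  20  21  20  46 103 124  99  83  83
   84  82  82  83]
 [112 129 128 126 115 101  94  66  17  18  33  75 112 121 108  86  85  84
   83  82  82  83]
 [ 88 109 129 130 122 111 113 104  97 107 109 121 120  95  89  84  84  84
   82  83  83  84]
 [ 84  91 109 120 123 111 114 114 121 133 131 121  94  81  83  85  84  84
   83  82  82  82]
 [ 86  85  89  98  97  81 100 100  98 100  99  94  83  84  84  85  85  84
   84  83  82  81]]
```

The key is at about (0.549, -0.272), z≈0.10, and the gauge is 91 mm from it, which matches the text. The box's short axis has yaw 0.153. I'm moving above the key.

Careful with the scale: turns go in shares of 2 rad. That gives: 0.05 rad / 2 = 0.025.

```bash
python3 nudge.py '{"x":[0.031,0.062,0.093,0.124,0.155],"y":[-0.0183,-0.0366,-0.0549,-0.0732,-0.0915],"z":[0,0,0,0,0],"ax":[0,0,0,0,0],"ay":[0,0,0,0,0],"az":[0,0,0,0,0]}' 0.06
python3 nudge.py '{"x":[0.031,0.062,0.093,0.124,0.155],"y":[-0.0183,-0.0366,-0.0549,-0.0732,-0.0915],"z":[0,0,0,0,0],"ax":[0,0,0,0,0],"ay":[0,0,0,0,0],"az":[0,0,0,0,0]}'
python3 nudge.py '{"x":[0.031,0.062,0.093,0.124,0.155],"y":[-0.0183,-0.0366,-0.0549,-0.0732,-0.0915],"z":[0,0,0,0,0],"ax":[0,0,0,0,0],"ay":[0,0,0,0,0],"az":[0,0,0,0.025,0.055]}'
python3 nudge.py '{"x":[0,0],"y":[0,0],"z":[0,0],"ax":[0,0],"ay":[0,0],"az":[0,0]}'
python3 - <<'E'
from h import *
s=arm.observe();R=s["eef_rot"];print(s["joint_positions"].round(3) if hasattr(s["joint_positions"],"round") else s["joint_positions"],np.arctan2(R[1][0],R[0][0]))
print("err tool",np.array(R).T@(np.array([.549,-.272,.088])-s["tcp_pos"]))
E
```

```text
time_s: 0.62
tcp_pos: [0.2959, -0.5254, 0.2312]
eef_rot: [[0.969, 0.248, -0.0], [0.248, -0.969, 0.0], [0.0, -0.0, -1.0]]
force: [-0.0, -0.8, 0.4]
gripper_width: 0.06
gripper_force: 0.0
time_s: 1.03
tcp_pos: [0.4234, -0.3982, 0.2313]
eef_rot: [[0.969, 0.248, -0.0], [0.248, -0.969, 0.0], [-0.0, -0.0, -1.0]]
force: [0.3, -0.7, 0.1]
gripper_width: 0.0601
gripper_force: 0.0
time_s: 1.45
tcp_pos: [0.5508, -0.2712, 0.2313]
eef_rot: [[0.99, 0.138, -0.0], [0.138, -0.99, 0.0], [-0.0, -0.0, -1.0]]
force: [-0.3, -1.2, 0.2]
gripper_width: 0.0604
gripper_force: 0.0
time_s: 1.62
tcp_pos: [0.5515, -0.2698, 0.2308]
eef_rot: [[0.989, 0.145, -0.0], [0.145, -0.989, 0.001], [0.0, -0.001, -1.0]]
force: [-0.1, -1.2, 1.1]
gripper_width: 0.0604
gripper_force: 0.0
[ 0.387  0.483 -0.012  1.608  0.005  1.051 -1.051] 0.14584193904777137
err tool [-0.00283406  0.00199666  0.14282358]
```

```bash
python3 nudge.py '{"x":[-0.003,-0.003,-0.003,-0.003],"y":[0.002,0.002,0.002,0.002],"z":[0.03,0.06,0.09,0.09],"ax":[0,0,0,0],"ay":[0,0,0,0],"az":[0,0,0,0]}'
python3 - <<'E'
from h import *
a=optics.read_camera("side")["pixels"][70:230,290:430]; b=optics.read_camera("top")["pixels"][135:255,345:465]
o=np.zeros((480,800,3),np.uint8);o[:,:400]=cv2.resize(a,(400,480),interpolation=2);o[:400,400:]=cv2.resize(b,(400,400),interpolation=2)
cv2.imwrite("pics/above.png",cv2.convertScaleAbs(o[:,:,::-1],alpha=1.5))
E
```

```text
time_s: 1.95
tcp_pos: [0.5431, -0.2749, 0.1361]
eef_rot: [[0.99, 0.139, -0.008], [0.139, -0.99, 0.003], [-0.008, -0.004, -1.0]]
force: [-1.9, -0.2, -1.3]
gripper_width: 0.0602
gripper_force: 0.0
```

View pics/above.png

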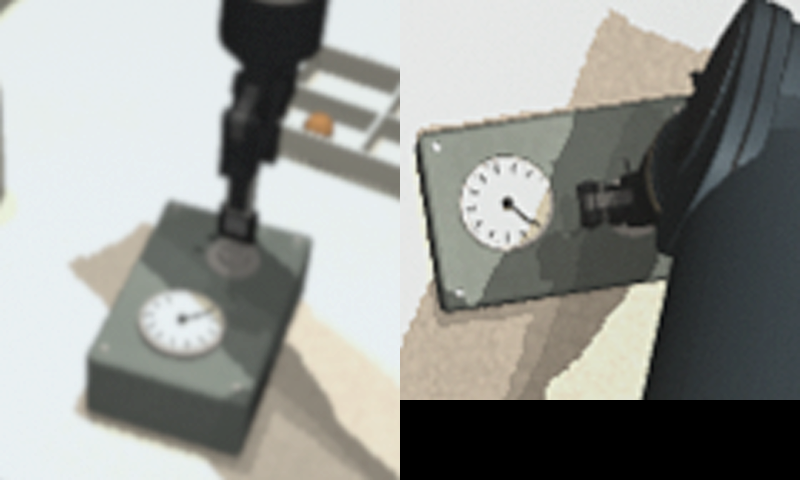

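The side view (left) shows the open fingers lined up over the key, at about (238,225) in the crop. The top view shows the near finger at (590,205) in the crop, clear of the gauge. I'll let it settle and measure.

```bash
python3 nudge.py '{"x":[0,0],"y":[0,0],"z":[0,0],"ax":[0,0],"ay":[0,0],"az":[0,0]}'
python3 - <<'E'
from h import *
s=arm.observe();R=np.array(s["eef_rot"])
print("err tool",R.T@(np.array([.549,-.272,.088])-s["tcp_pos"]))
E
```

```text
time_s: 2.22
tcp_pos: [0.5481, -0.2759, 0.1434]
eef_rot: [[0.99, 0.14, 0.003], [0.14, -0.99, -0.001], [0.003, 0.002, -1.0]]
force: [-0.4, -0.4, -0.4]
gripper_width: 0.0604
gripper_force: 0.0
err tool [ 0.00132222 -0.00378961  0.05541841]
```

```bash
python3 nudge.py '{"x":[0,0,0,0,0],"y":[0,0,0,0,0],"z":[0.012,0.024,0.036,0.036,0.036],"ax":[0,0,0,0,0],"ay":[0,0,0,0,0],"az":[0,0,0,0,0]}';python3 nudge.py '{"x":[0,0,0],"y":[0,0,0],"z":[0,0,0],"ax":[0,0,0],"ay":[0,0,0],"az":[0,0,0]}'
python3 - <<'E'
from h import *
s=arm.observe();R=np.array(s["eef_rot"])
print("err tool",R.T@(np.array([.549,-.272,.088])-s["tcp_pos"]))
E
```

```text
time_s: 2.63
tcp_pos: [0.5475, -0.2752, 0.1063]
eef_rot: [[0.99, 0.14, 0.001], [0.14, -0.99, -0.0], [0.001, 0.0, -1.0]]
force: [-0.4, -0.2, -0.1]
gripper_width: 0.0601
gripper_force: 0.0
time_s: 2.88
tcp_pos: [0.5477, -0.2752, 0.1063]
eef_rot: [[0.99, 0.14, 0.001], [0.14, -0.99, -0.001], [0.001, 0.001, -1.0]]
force: [-0.2, 1.1, -0.6]
gripper_width: 0.0601
gripper_force: 0.0
err tool [ 0.00175623 -0.0030234   0.01830404]
```

```bash
python3 nudge.py '{"x":[0.0015,0.0015,0.0015,0.0015],"y":[-0.003,-0.003,-0.003,-0.003],"z":[0.009,0.018,0.018,0.018],"ax":[0,0,0,0],"ay":[0,0,0,0],"az":[0,0,0,0]}'; python3 nudge.py '{"x":[0,0,0,0,0],"y":[0,0,0,0,0],"z":[0,0,0,0,0],"ax":[0,0,0,0,0],"ay":[0,0,0,0,0],"az":[0,0,0,0,0]}' 0; python3 nudge.py '{"x":[0,0],"y":[0,0],"z":[0,0],"ax":[0,0],"ay":[0,0],"az":[0,0]}'; python3 -c "
from plant import arm, optics, order
s=arm.observe();print(s['force'],s['ft_torque'],s['tcp_pos'])"
```

```text
time_s: 3.22
tcp_pos: [0.5476, -0.2714, 0.0862]
eef_rot: [[0.99, 0.141, -0.002], [0.141, -0.99, 0.001], [-0.002, -0.001, -1.0]]
force: [0.2, 0.0, -0.0]
gripper_width: 0.0603
gripper_force: 0.0
time_s: 3.63
tcp_pos: [0.5479, -0.271, 0.0876]
eef_rot: [[0.99, 0.141, -0.001], [0.141, -0.99, 0.001], [-0.0, -0.001, -1.0]]
force: [-2.0, 4.0, 3.2]
gripper_width: 0.0095
gripper_force: 59.5
time_s: 3.8
tcp_pos: [0.548, -0.271, 0.0876]
eef_rot: [[0.99, 0.141, -0.0], [0.141, -0.99, 0.001], [-0.0, -0.001, -1.0]]
force: [-3.1, 4.4, 4.9]
gripper_width: 0.0096
gripper_force: 59.9
[-3.12011424  4.35493329  4.91071205] [ 0.80844433  0.61513616 -0.05629764] [ 0.54797292 -0.27104745  0.08763962]
```

Gripped at 9.6 mm, about the plate's thickness. Now turning clockwise, which is +z in the tool frame.

Scaled: 0.5 rad / 2 = 0.25.

```bash
python3 nudge.py '{"x":[0,0,0,0,0],"y":[-0.001,-0.001,-0.001,-0.001,-0.001],"z":[0,0,0,0,0],"ax":[0,0,0,0,0],"ay":[0,0,0,0,0],"az":[0.05,0.1,0.15,0.2,0.25]}'; python3 -c "
from plant import arm, optics, order
s=arm.observe();print(s['force'],s['ft_torque'],s['tcp_pos'])"
python3 nudge.py '{"x":[0,0,0,0,0],"y":[0,0,0,0,0],"z":[0,0,0,0,0],"ax":[0,0,0,0,0],"ay":[0,0,0,0,0],"az":[0.05,0.1,0.15,0.2,0.25]}';python3 nudge.py '{"x":[0,0],"y":[0,0],"z":[0,0],"ax":[0,0],"ay":[0,0],"az":[0,0]}'; python3 -c "
from plant import arm, optics, order
import numpy as np
s=arm.observe();R=s['eef_rot'];print(s['force'],s['ft_torque'],s['tcp_pos'],np.arctan2(R[1][0],R[0][0]),s['joint_positions'])"
```

```text
time_s: 4.22
tcp_pos: [0.548, -0.2704, 0.0876]
eef_rot: [[0.935, -0.356, -0.0], [-0.356, -0.935, 0.0], [-0.0, -0.0, -1.0]]
force: [-2.4, 2.4, 3.8]
gripper_width: 0.0091
gripper_force: 59.7
[-2.41074059  2.39452391  3.78152981] [0.5918384  0.48147836 0.07343125] [ 0.54795131 -0.27042638  0.08762905]
time_s: 4.63
tcp_pos: [0.5482, -0.27, 0.0877]
eef_rot: [[0.65, -0.76, 0.0], [-0.76, -0.65, 0.001], [-0.001, -0.001, -1.0]]
force: [-1.3, 4.4, 4.9]
gripper_width: 0.0092
gripper_force: 59.7
time_s: 4.8
tcp_pos: [0.5482, -0.27, 0.0876]
eef_rot: [[0.654, -0.757, -0.0], [-0.757, -0.654, 0.001], [-0.001, -0.0, -1.0]]
force: [-1.5, 3.4, 5.4]
gripper_width: 0.009
gripper_force: 59.9
[-1.51889002  3.38933792  5.41992238] [0.73285099 0.41979415 0.11924531] [ 0.54824014 -0.26996994  0.08760305] -0.8582764618203269 [ 0.21068668  0.65417308  0.27510917  1.78220165 -0.24860154  0.73950663
 -1.81257878]
```

Torque of 0.119 N m matches the spring partway. I'll go on to the stop in small steps, watching the torque.

Scaled: 0.17 rad / 2 = 0.085.

```bash
q() { python3 -c "
from plant import arm, optics, order
import numpy as np
s=arm.observe();R=s['eef_rot'];print(s['ft_torque'],np.arctan2(R[1][0],R[0][0]))"; }
python3 nudge.py '{"x":[0,0,0],"y":[0,0,0],"z":[0,0,0],"ax":[0,0,0],"ay":[0,0,0],"az":[0.045,0.085,0.085]}'|tail -3; q
python3 nudge.py '{"x":[0,0],"y":[0,0],"z":[0,0],"ax":[0,0],"ay":[0,0],"az":[0.0125,0.0125]}'|tail -3;q
python3 nudge.py '{"x":[0,0],"y":[0,0],"z":[0,0],"ax":[0,0],"ay":[0,0],"az":[0.0125,0.0125]}'|tail -3;q
```

```text
force: [-1.4, 5.5, 6.0]
gripper_width: 0.009
gripper_force: 59.9
[0.92504735 0.29498959 0.15663643] -1.0326129649814928
force: [-0.9, 4.7, 5.9]
gripper_width: 0.0091
gripper_force: 60.0
[0.87413475 0.3007877  0.38864451] -1.053383053597679
force: [-1.5, 4.6, 5.0]
gripper_width: 0.0094
gripper_force: 62.1
[0.76344479 0.33421902 0.98364119] -1.0771397389053747
```

The torque jumped to 0.98 N m at yaw -1.05, which is where I expected the start stop. I'll hold, then let go.

```bash
python3 nudge.py '{"x":[0,0,0,0],"y":[0,0,0,0],"z":[0,0,0,0],"ax":[0,0,0,0],"ay":[0,0,0,0],"az":[0,0,0,0]}'; python3 nudge.py '{"x":[0,0,0,0,0],"y":[0,0,0,0,0],"z":[0,0,0,0,0],"ax":[0,0,0,0,0],"ay":[0,0,0,0,0],"az":[0,0,0,0,0]}' 0.085
python3 nudge.py '{"x":[0,0,0,0,0],"y":[0,0,0,0,0],"z":[-0.02,-0.05,-0.08,-0.11,-0.14],"ax":[0,0,0,0,0],"ay":[0,0,0,0,0],"az":[0,0,0,0,0]}'
```

```text
time_s: 5.72
tcp_pos: [0.5484, -0.2699, 0.0877]
eef_rot: [[0.475, -0.88, 0.0], [-0.88, -0.475, 0.001], [-0.001, -0.0, -1.0]]
force: [-1.4, 3.8, 6.2]
gripper_width: 0.0091
gripper_force: 61.8
time_s: 6.13
tcp_pos: [0.548, -0.2711, 0.0872]
eef_rot: [[0.472, -0.882, -0.0], [-0.882, -0.472, -0.0], [0.0, 0.0, -1.0]]
force: [-0.8, 0.1, 0.0]
gripper_width: 0.0693
gripper_force: 0.0
time_s: 6.55
tcp_pos: [0.5478, -0.2709, 0.2287]
eef_rot: [[0.472, -0.882, -0.0], [-0.882, -0.472, -0.0], [0.0, 0.0, -1.0]]
force: [1.5, -0.3, 0.3]
gripper_width: 0.0847
gripper_force: 0.0
```

```bash
python3 nudge.py '{"x":[0.02,0.04,0.06,0.08,0.1],"y":[0.03,0.06,0.09,0.12,0.15],"z":[0,0,0,0,0],"ax":[0,0,0,0,0],"ay":[0,0,0,0,0],"az":[0,0,0,0,0]}'; python3 nudge.py '{"x":[0.02,0.02,0.02],"y":[0.03,0.03,0.03],"z":[0,0,0],"ax":[0,0,0],"ay":[0,0,0],"az":[0,0,0]}'
python3 - <<'E'
from h import *
T=optics.read_camera("top")["pixels"];S=optics.read_camera("side")["pixels"]
b=T[155:235,345:445]; c=T[155:235,160:260]; a=S[120:220,315:405]
o=np.zeros((600,800,3),np.uint8);o[:320,400:]=cv2.resize(b,(400,320),interpolation=2);o[:320,:400]=cv2.resize(c,(400,320),interpolation=2);o[320:600,:252]=cv2.resize(a,(252,280),interpolation=2)
cv2.imwrite("pics/after.png",cv2.convertScaleAbs(o[:,:,::-1],alpha=1.6))
E
```

```text
time_s: 6.97
tcp_pos: [0.462, -0.4312, 0.2274]
eef_rot: [[0.472, -0.882, 0.0], [-0.882, -0.472, -0.0], [0.0, -0.0, -1.0]]
force: [1.2, -0.3, 0.2]
gripper_width: 0.0852
gripper_force: 0.0
time_s: 7.22
tcp_pos: [0.4437, -0.464, 0.2272]
eef_rot: [[0.468, -0.884, -0.001], [-0.884, -0.468, -0.001], [0.0, 0.001, -1.0]]
force: [1.8, 1.0, 0.3]
gripper_width: 0.0847
gripper_force: 0.0
```

View pics/after.png

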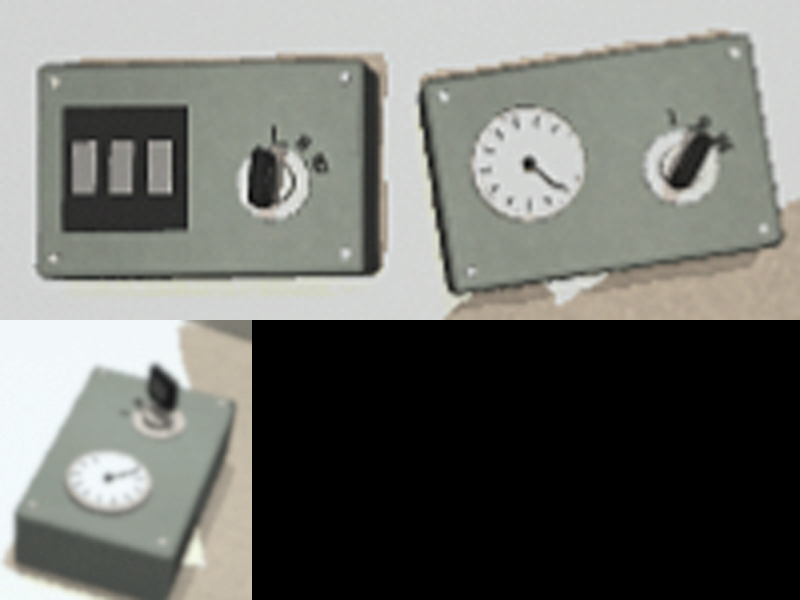

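The pump key, at (690,162) in the crop, leans about 0.54 rad clockwise from the image's vertical; run should show about 0.50 and start about 1.05, so it is back at run. The other key, at (263,178), is still off, and the robot is clear of both.

```bash
python3 -c "
from plant import arm, optics, order
print(order.finish_job())"
```

```text
the job is handed in; nothing more can be done
None
```

The pump key was turned to start, held for about 0.6 s and let go; the last picture shows it back at run and the stirrer key still off, and the job is handed in.

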